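Start the stirring plate behind the bench shield with the hooked rod

ROBOT

A 6-joint arm with a two-finger parallel gripper is mounted at the origin on a cart in front of the work surface, level with it; the furniture and walls round the work are solid. World frame = base frame: x ahead of the robot, y to its left, z up, the work surface at z = 0. Lengths are in m, angles in rad, forces in N, time in s.
With the tool pointing down it reaches from about 0.4 to 0.925 m from the base axis. Payload 3.4 kg.
Tool frame: the origin (TCP) lies on the centre line of the jaws, within the pads' length; the fingertips stand 19 mm ahead of it and the grasp point (between the pads) is the TCP (tips_ahead is the distance from the TCP to the fingertips, in m); y points along the fingers, z is the direction in which the jaws open and shut, and the axes are right-handed (so a half turn about y gives the same grasp; the last joint's range is limited). The gripper opens to 85 mm and grips with 20 to 120 N. Pads are 22 mm wide; open, the fingers measure 114 mm over their backs; the gripper's body (76 mm by 85 mm) begins 54 mm behind the grasp point. The pads swing forward as they close: fully open they stand 13 mm farther back than shut.
Start: joints at [-1.377, 0.307, 1.506, -0, 1.328, -0.073], TCP at [0.152, -0.555, 0.25] pointing down, gripper open.
Joint ranges: [-3.12, 3.12], [-1.05, 2.28], [0.14, 2.33], [-1.42, 4.57], [0.1, 2.73], [-2.68, 2.68]. Speed limits (rad/s): [2.57, 2.57, 3.14, 3.14, 3.14, 3.14].

INTERFACE

Orientations are given as a unit quaternion [x, y, z, w].
In Python, from bench import get_state, read_camera, close_job, tips_ahead gives the robot as it stands.
- The arm moves only by the tool arm_command, never from a script. Its argument "rows" is a list of rows, each a list of 4 numbers: the shift along the tool's x, y, z in units of 0.02 m (1.0 is 0.02 m), then the turn about the tool's y in units of 6 degrees (1.0 is 6 degrees). A call has 1 to 10 rows; each row shifts and turns the commanded pose from where the row before left it, along the tool's axes as they then stand; what a row does not reach is not made up. A row lasts 1/12 s, in which the tool goes at most 41.7 mm and 7.16 degrees, less where a joint would pass 70% of its speed; a pose out of reach is approached as far as the arm can. A call with a number of a shift or a turn outside -1 to 1 is refused whole. A call with a gripper value outside its range is refused whole. "gripper" is the opening, from -1 (shut) to 1 (fully open), set as the call begins (left out, the last holds). The fingers move at their own pace and stop on an object; "newtons" is the grip in N (left out, the last holds). Time passes only in rows, so rows that do not move let the fingers close. It gives the time, the measured TCP pose, the force and the opening at its end, in the units of the state.
- get_state(): the state, without advancing time (a new reading comes with each control period).
- read_camera(name): name is "side" or "top"; returns a dict with "color" (384x512x3 uint8, red, green, blue), "fx", "fy", "cx", "cy" (pixels), "k1" (the pictures are not rectified: a ray, as slopes to the right and down, at radius r is drawn at 1 + k1 r^2 times it, then the intrinsics apply), "T" (4x4, takes a point from camera to world coordinates). Camera axes: x right, y down, z forward; pixel columns grow to the right and rows downward; lengths in m; the calibration is good to about 2 mm. A picture is of the moment at which its call begins. There is no depth.
- close_job(): hands the job in, once; it reports no verdict.
The state is a dict: "time": time; "qpos": joint angles; "joint_vel": joint speeds; "tau": joint torques, N m; "eef_pos": TCP position; "tcp_rot": TCP orientation; "wrist_force": force on the tool from outside, world axes, zero at the start; "torque": the same for the moment, N m; "gripper_width": opening from 0.0 (shut) to 1.0 (fully open).
Only numpy, scipy, OpenCV 4.12 (cv2) and the standard library are available. Lean on these libraries where they do the work, as an engineer would, in place of code of your own. Each camera call takes 0.05 s, during which the arm holds its last target.

TASK

Start the stirring plate that carries the larger of the two beakers by pulling its toggle switch over towards you with the hooked rod, reaching over the bench shield so that your hand stays on the near side; leave the other switch off. The rod lies flat on the bench, so first lay its round shaft across the two notches of the rest and let go, which lets the hook swing down, then take it again by its square handle. When the switch is on, lay the rod back in the rest with its hook hanging down, and disturb nothing else.

Things in the scene. Friction and masses are not known exactly. Their poses are not given: they have to be found in the camera images.
- unit: Twin stirring unit, fixed: white housing 185 (x) x 205 (y) x 75 mm high, two white stirring plates 92 mm across (tops 81 mm above the bench) side by side, a steel paddle toggle on the deck in front of each. Origin: centre of the underside; x points from the toggles to the plates, away from the robot, y left, z up. Plate centres at x +35, y +50 and -50 mm.
- shield: Clear bench shield, fixed, upright in front of the unit: sheet 8 mm thick, 240 wide, 155 high, foot rail 28 mm deep, 22 high. Origin: centre of the sheet's underside; x points from the near side through the sheet to the unit. It stands 50 to 70 mm in front of the toggle pivots. The hand (grasp point between the fingers) must stay at x < 0.
- switch_left_pivot (a point): Pivot of the toggle before the left plate, 77 mm above the bench, 20 mm behind the housing's front face; axes as the unit's. The paddle is 38 mm long from the pivot, 14 mm wide (y), 5.5 thick. Off, it leans 0.4 rad away from the robot (+x of the unit); on, 0.4 rad towards it.
- switch_right_pivot (a point): Pivot of the right toggle, the same in front of the right plate.
- switch_left (a joint): Left toggle: 0 = off (leaning away from the robot), 0.8 rad = on (leaning to the robot). It snaps: it is held at either end by about 0.036 N m (2 N at 20 mm above the pivot) and goes over by itself beyond 0.4.
- switch_right (a joint): Right toggle, the same.
- large_beaker_mid (a point): Centre (half-way up) of the larger glass beaker, 74 mm across, 93 mm high, standing on one of the two plates.
- small_beaker_mid (a point): Centre of the smaller glass beaker, 48 mm across, 59 mm high, standing on the other plate.
- rod_mid (a point): Hooked rod, about 0.13 kg, loose: round steel shaft 10 mm thick, black square handle at one end, right-angle hook with a rubber ball at the other. This point: on the shaft axis, mid-way along its bare part, 8 mm above the bench when lying flat; the centre of mass is 28 mm beside it (-y). x points from handle to hook; the hook points to -y. The bare shaft runs from x -80 to the bend at +95 mm.
- rod_handle (a point): Point on the axis of the square handle (16 x 16 x 110 mm, from x -195 to -85 mm of rod_mid), 135 mm from rod_mid. Axes as rod_mid; the handle's flats face y and z, so with the hook hanging down (y up) two flats are upright.
- rod_tip (a point): Centre of the rubber ball, 16 mm across, at the hook's end: at x +95, y -85 mm from rod_mid. The hook is 10 mm thick. Axes as rod_mid.
- rest_seat (a point): Rest, fixed: aluminium base 150 x 70 x 10 mm, two posts 12 mm thick 60 mm either side of its middle, each with a 90 degree notch about 40 mm wide, open upwards; free space between. This point: mid-way between the notches on the seated shaft's axis, 118 mm above the bench; x along the shaft, z up. The rod may lie either way round; let go, it turns until the hook hangs nearly straight down.
- timer_mid (a point): Digital timer, 60 x 62 x 20 mm, lying on the bench in front of the shield; a bystander. Point at its centre.
- marker_mid (a point): Marker pen, 135 mm long, 12 mm thick, lying on the bench; a bystander. Point at its middle.
Not all that is in view belongs to the job. Leave any pink look-alike of the part that bears large_beaker_mid alone.

How it is judged:
By the outcome, as a careful person would: the job done as asked, in the order asked, and still so for the second after the job is handed in, with the robot touching nothing.
It also fails if it takes over 61 s, if anything falls off the work surface, if the arm or the gripper's body presses on something with over 40 N, if the wrist force passes 120 N, or if a joint passes its speed limit or range.

## Working session

There is one attempt and no reset: what is moved stays moved. The work goes in short steps, Python scripts to look and compute and a tool call to move; the robot and the scene stay as the last step left them, time stands still between calls to the robot, and variables do not carry over. Pictures are saved under pics/ and viewed, and the job is handed in when it is done.

Besides the shell and the picture viewer there is one more tool, called as a command line: name --pt "numbers of a row" for each row, then --argument value for the rest. arm_command: Moves the arm, as the interface text tells. Its arguments: {"type":"object","properties":{"rows":{"type":"array","items":{"type":"array","items":{"type":"number"}}},"gripper":{"type":"number"},"newtons":{"type":"number"}},"required":["rows"]}

```bash
ls; mkdir -p pics
cat > h.py <<'E'
import numpy as np,cv2,json
from bench import get_state, read_camera, close_job, tips_ahead
from scipy.spatial.transform import Rotation as R
def snap(n,f):
    c=read_camera(n); cv2.imwrite(f,c["color"][:,:,::-1]); 
    np.savez('cam_'+n+'.npz',**{k:np.array(v) for k,v in c.items()}); return c
def load(n): return dict(np.load('cam_'+n+'.npz'))
def ray(c,u,v):
    K=np.array([[c['fx'],0,c['cx']],[0,c['fy'],c['cy']],[0,0,1.]],float)
    p=np.array([(u-c['cx'])/c['fx'],(v-c['cy'])/c['fy']]); s=p.copy()
    for _ in range(30): s=p/(1+c['k1']*(s@s))
    d=c['T'][:3,:3]@np.array([s[0],s[1],1]); return c['T'][:3,3],d/np.linalg.norm(d)
def onz(c,u,v,z):
    o,d=ray(c,u,v); return o+d*(z-o[2])/d[2]
def tri(c1,p1,c2,p2):
    o1,d1=ray(c1,*p1);o2,d2=ray(c2,*p2)
    A=np.array([d1,-d2]).T; t=np.linalg.lstsq(A,o2-o1,rcond=None)[0]
    a=o1+d1*t[0];b=o2+d2*t[1]; return (a+b)/2,np.linalg.norm(a-b)
def proj(c,P):
    T=np.linalg.inv(c['T']); q=T[:3,:3]@np.array(P)+T[:3,3]; s=q[:2]/q[2]; s=s*(1+c['k1']*(s@s))
    return np.array([c['fx']*s[0]+c['cx'],c['fy']*s[1]+c['cy']])
E
python3 - <<'E'
from h import *
for n in('top','side'):
    c=snap(n,f'pics/{n}0.png'); print(n,c['fx'],c['cx'],c['cy'],c['k1'],np.round(c['T'],3))
s=get_state();print(s,tips_ahead)
E
```

```text
pics
top 409.3636898357532 257.1829405221771 193.7176698870273 -0.050732412722073884 [[ 0.019 -0.987  0.157  0.382]
 [-1.    -0.022 -0.018 -0.036]
 [ 0.021 -0.157 -0.987  1.426]
 [ 0.     0.     0.     1.   ]]
side 450.6352855891041 257.74380290452103 187.16636977159752 -0.1301719176995233 [[-0.924 -0.142  0.356  0.12 ]
 [-0.383  0.358 -0.852  1.073]
 [-0.006 -0.923 -0.385  0.617]
 [ 0.     0.     0.     1.   ]]
{'time': 0.1, 'qpos': array([-1.37749652e+00,  3.07495777e-01,  1.50753828e+00, -1.45037027e-06,
        1.32841468e+00, -7.35075381e-02]), 'joint_vel': array([ 0.00086032, -0.00113964, -0.00383589,  0.00113971,  0.00195735,
       -0.00132947]), 'tau': array([-4.80134622e-04, -4.58531606e+01, -2.52608889e+01, -1.68603101e-04,
        5.60351138e-03, -1.17203859e-05]), 'eef_pos': array([ 0.15145784, -0.55407854,  0.2494762 ]), 'tcp_rot': array([-0.09409096,  0.70147878, -0.70016875,  0.0940114 ]), 'wrist_force': array([-0.10869753,  0.10729195,  0.26764158]), 'torque': array([-0.06606163, -0.03482862, -0.00206065]), 'gripper_width': 1.0000677475923683} 0.019
```

View pics/top0.png

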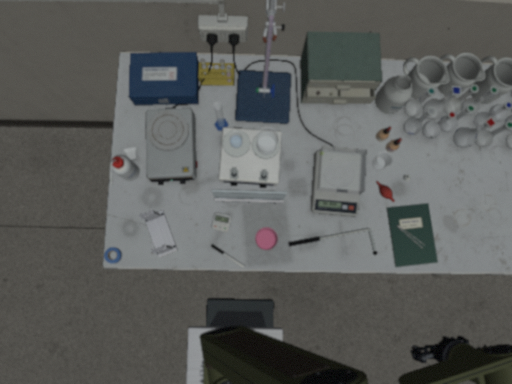

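View pics/side0.png

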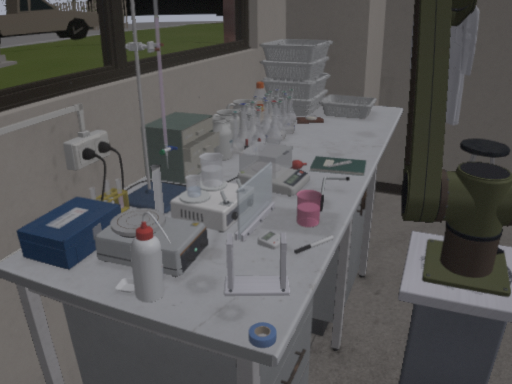

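Run:
```python
import cv2
t=cv2.imread('pics/top0.png');s=cv2.imread('pics/side0.png')
f=lambda i,x0,x1,y0,y1,k:cv2.convertScaleAbs(cv2.resize(i[y0:y1,x0:x1],None,fx=k,fy=k,interpolation=cv2.INTER_CUBIC),alpha=1.4)
cv2.imwrite('pics/t1.png',f(t,200,300,115,215,6))
cv2.imwrite('pics/t2.png',f(t,280,390,215,270,7))
cv2.imwrite('pics/t3.png',f(t,130,290,195,275,5))
cv2.imwrite('pics/s1.png',f(s,160,300,140,250,5))
cv2.imwrite('pics/s2.png',f(s,210,370,160,300,5))
```

```text
(no output)
```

View pics/t1.png

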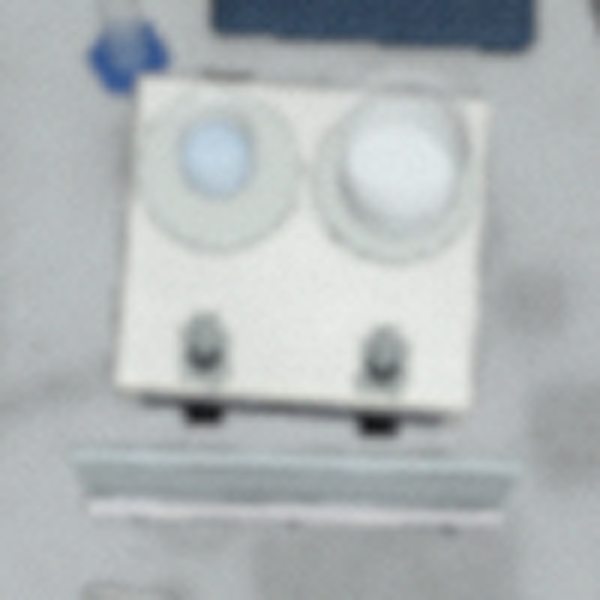

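View pics/t2.png

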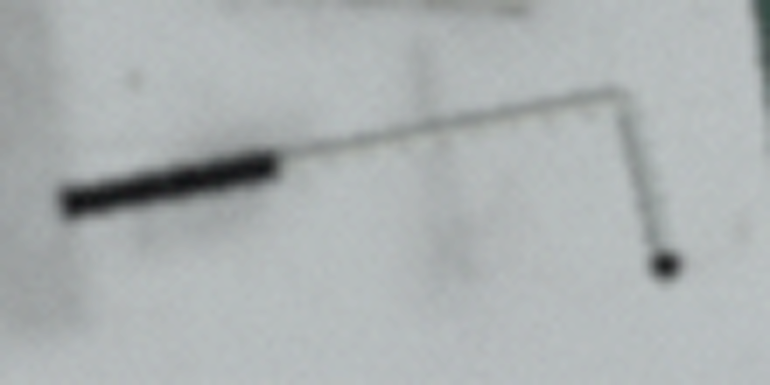

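View pics/t3.png

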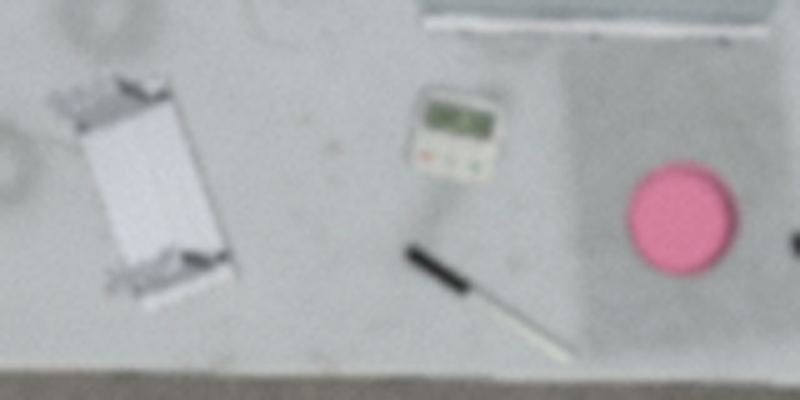

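View pics/s1.png

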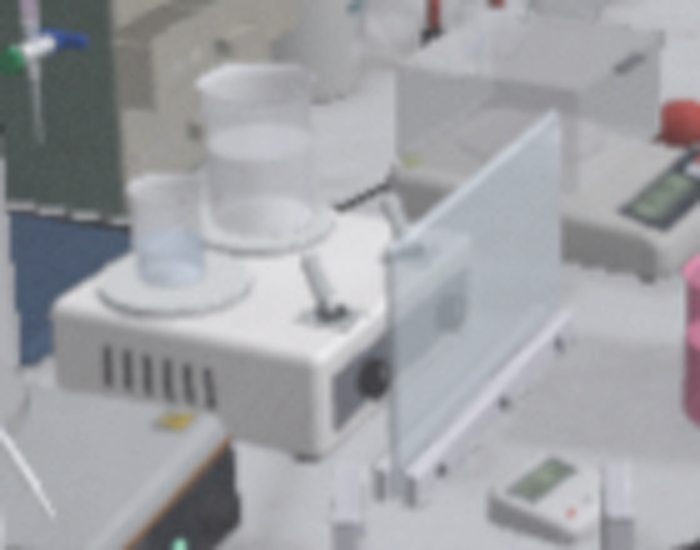

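View pics/s2.png

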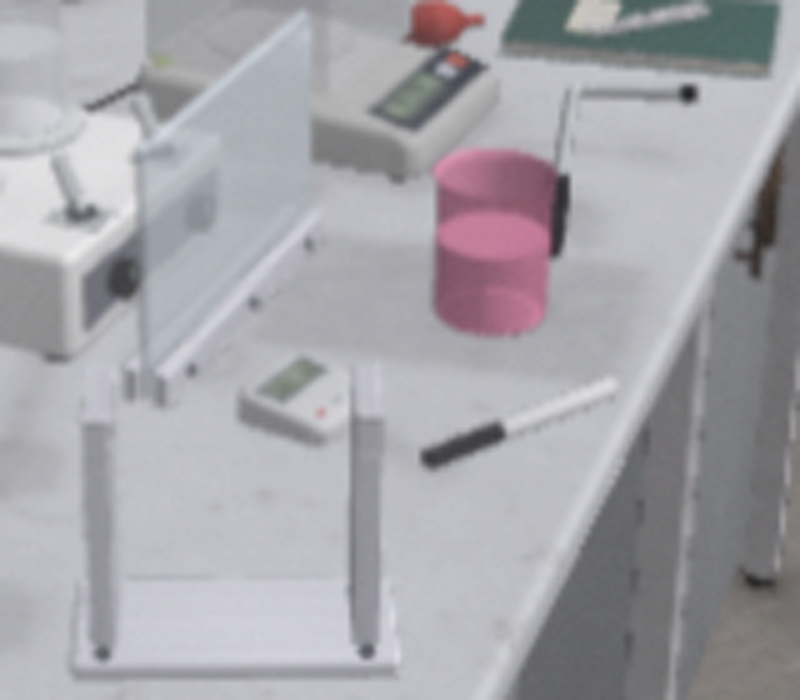

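Run:
```python
from h import *
c=load('top');s=load('side')
T2=lambda x,y:(280+(x+.5)/7-.5,215+(y+.5)/7-.5)
T1=lambda x,y:(200+(x+.5)/6-.5,115+(y+.5)/6-.5)
T3=lambda x,y:(130+(x+.5)/5-.5,195+(y+.5)/5-.5)
S1=lambda x,y:(160+(x+.5)/5-.5,140+(y+.5)/5-.5)
S2=lambda x,y:(210+(x+.5)/5-.5,160+(y+.5)/5-.5)
for n,p,z in [('hend',(63,203),.008),('hfront',(278,163),.008),('bend',(620,93),.008),('tip',(665,265),.008)]:
    print(n,np.round(onz(c,*T2(*p),z),4))
for n,p in [('UL',(138,80)),('UR',(490,100)),('LL',(118,387)),('LR',(470,408))]: print('unit',n,np.round(onz(c,*T1(*p),.075),4))
for n,p in [('plL',(217,170)),('plR',(398,180))]: print(n,np.round(onz(c,*T1(*p),.081),4))
for n,p in [('tgL',(205,357)),('tgR',(380,372))]: print(n,np.round(onz(c,*T1(*p),.077),4))
for n,p,q in [('ttipL',(206,320),(313,258)),('ttipR',(386,333),(388,203))]: print(n,tri(c,T1(*p),s,S1(*q)))
for n,p in [('sh railL',(90,505)),('railR',(502,518))]: print(n,np.round(onz(c,*T1(*p),.022),4))
for n,p in [('sh topL',(70,452)),('topR',(522,466))]: print(n,np.round(onz(c,*T1(*p),.155),4))
for n,q in [('sh tl',(390,245)),('tr',(556,112))]: print(n,np.round(onz(s,*S1(*q),.155),4))
# rest base corners z=.01
for n,p in [('a far right',(168,92)),('c near right',(233,268)),('d near left',(145,308)),('far left',(78,125))]: print('rest',n,np.round(onz(c,*T3(*p),.01),4))
for n,q in [('a',(75,668)),('b',(398,668)),('c',(88,578)),('d',(388,580))]: print('rest side',n,np.round(onz(s,*S2(*q),.01 if n in'cd' else .005),4))
print('pink',onz(c,*T3(682,220),.07),onz(s,*S2(490,300),0))
print('timer',onz(c,*T3(457,135),.02)); print('marker',onz(c,*T3(408,250),.006),onz(c,*T3(570,358),.006))
print('pinktop tri',tri(c,T3(682,220),s,S2(497,180)))
```

```text
hend [ 0.4362 -0.1738  0.008 ]
hfront [ 0.4578 -0.2804  0.008 ]
bend [ 0.4956 -0.4524  0.008 ]
tip [ 0.4107 -0.4732  0.008 ]
unit UL [0.823  0.0618 0.075 ]
unit UR [ 0.8162 -0.1397  0.075 ]
unit LL [0.6441 0.0671 0.075 ]
unit LR [ 0.6366 -0.13    0.075 ]
plL [0.7691 0.015  0.081 ]
plR [ 0.7658 -0.0875  0.081 ]
tgL [0.6619 0.0189 0.077 ]
tgR [ 0.6556 -0.0792  0.077 ]
ttipL (array([0.67384162, 0.01684899, 0.1104424 ]), np.float64(0.0038145881783017686))
ttipR (array([ 0.67065783, -0.08135558,  0.10814731]), np.float64(0.0010711407352525122))
sh railL [0.5848 0.085  0.022 ]
railR [ 0.5824 -0.1529  0.022 ]
sh topL [0.5934 0.085  0.155 ]
topR [ 0.5912 -0.1522  0.155 ]
sh tl [0.5931 0.079  0.155 ]
tr [ 0.5871 -0.1505  0.155 ]
rest a far right [0.5327 0.2625 0.01  ]
rest c near right [0.4125 0.2116 0.01  ]
rest d near left [0.3841 0.2705 0.01  ]
rest far left [0.5083 0.3236 0.01  ]
rest side a [0.5163 0.3237 0.005 ]
rest side b [0.3805 0.2687 0.005 ]
rest side c [0.5394 0.2624 0.01  ]
rest side d [0.4057 0.2102 0.01  ]
pink [ 0.44870467 -0.0930607   0.07      ] [ 0.45194387 -0.11239913  0.        ]
timer [0.50624529 0.06043516 0.02      ]
marker [0.4274745  0.09257876 0.006     ] [ 0.35628138 -0.02057063  0.006     ]
pinktop tri (array([ 0.44654348, -0.09260574,  0.08864717]), np.float64(0.002570413375044422))
```

```bash
cat >> h.py <<'E'
def to(P,deg,note=''):
    """deg = wanted direction of tool z in world (deg), nearest of half-turns reported both ways"""
    s=get_state(); M=R.from_quat(s['tcp_rot']).as_matrix(); d=np.array(P)-s['eef_pos']
    z=M[:,2]; yaw=np.degrees(np.arctan2(z[1],z[0])); 
    t=-((deg-yaw+90)%180-90)
    print(note,'t=%.2f'%s['time'],'pos',np.round(s['eef_pos'],4),'yaw z %.2f'%yaw,'downness %.4f'%M[2,1],'q6 %.2f'%s['qpos'][5],'grip %.3f'%s['gripper_width'],'F',np.round(s['wrist_force'],1))
    print('  units now axes',np.round(M.T@d/.02,3),'turn units %.2f (about y)'%(t/6))
    a=np.radians(t); z2=R.from_rotvec(np.array([0,0,-a])).as_matrix()@M
    print('  units after turn',np.round(z2.T@d/.02,3))
E
python3 - <<'E'
from h import *
to([.452,-.249,.10],12,'pick hover')
E
```

```text
pick hover t=0.10 pos [ 0.1515 -0.5541  0.2495] yaw z -74.71 downness -1.0000 q6 -0.07 grip 1.000 F [-0.1  0.1  0.3]
  units now axes [-18.516   7.496 -10.738] turn units -14.45 (about y)
  units after turn [-11.795   7.442  17.884]
```

arm_command --pt "0 0 0 -1" --pt "0 0 0 -1" --pt "0 0 0 -1" --pt "0 0 0 -1" --pt "0 0 0 -1" --pt "0 0 0 -1" --pt "0 0 0 -1" --pt "0 0 0 -1" --pt "0 0 0 -1" --pt "0 0 0 -1" --gripper 1

```text
time: 0.93
eef_pos: [0.1515, -0.5543, 0.2498]
tcp_rot: [-0.433, 0.559, -0.558, 0.433]
wrist_force: [-0.9, 0.3, -0.2]
gripper_width: 1.004
```

arm_command --pt "0 0 0 -1" --pt "0 0 0 -1" --pt "0 0 0 -1" --pt "0 0 0 -1" --pt "0 0 0 -0.45"

```text
time: 1.35
eef_pos: [0.1515, -0.5543, 0.2497]
tcp_rot: [-0.55, 0.444, -0.443, 0.551]
wrist_force: [-0.1, -0.1, -0.2]
gripper_width: 1.0
```

```bash
python3 -c "
from h import *
to([.452,-.249,.10],12,'pick hover')"
```

```text
pick hover t=1.35 pos [ 0.1515 -0.5543  0.2497] yaw z 12.26 downness -1.0000 q6 -1.59 grip 1.000 F [-0.1 -0.1 -0.2]
  units now axes [-11.716   7.503  17.922] turn units 0.04 (about y)
  units after turn [-11.797   7.503  17.869]
```

18 rows of [-0.65, 0.3, 1.0].

arm_command --pt "-0.65 0.3 1 0" --pt "-0.65 0.3 1 0" --pt "-0.65 0.3 1 0" --pt "-0.65 0.3 1 0" --pt "-0.65 0.3 1 0" --pt "-0.65 0.3 1 0" --pt "-0.65 0.3 1 0" --pt "-0.65 0.3 1 0" --pt "-0.65 0.3 1 0" --pt "-0.65 0.3 1 0"

```text
time: 2.18
eef_pos: [0.3207, -0.3848, 0.1897]
tcp_rot: [-0.549, 0.445, -0.445, 0.55]
wrist_force: [0.0, 0.0, -0.3]
gripper_width: 1.002
```

arm_command --pt "-0.65 0.3 1 0" --pt "-0.65 0.3 1 0" --pt "-0.65 0.3 1 0" --pt "-0.65 0.3 1 0" --pt "-0.65 0.3 1 0" --pt "-0.65 0.3 1 0" --pt "-0.65 0.3 1 0" --pt "-0.65 0.3 0.9 0" --pt "0 0 0 0"

```text
time: 2.93
eef_pos: [0.4546, -0.2484, 0.1409]
tcp_rot: [-0.55, 0.445, -0.444, 0.551]
wrist_force: [-0.5, -0.7, -0.8]
gripper_width: 0.998
```

```bash
python3 -c "
from h import *
to([.452,-.249,.022],12,'pick')
snap('top','pics/top1.png');snap('side','pics/side1.png')
t=cv2.imread('pics/side1.png');cv2.imwrite('pics/a.png',cv2.resize(t[120:260,250:400],None,fx=4,fy=4))
"
```

```text
pick t=2.93 pos [ 0.4546 -0.2484  0.1409] yaw z 12.14 downness -1.0000 q6 -0.80 grip 0.998 F [-0.5 -0.7 -0.8]
  units now axes [ 0.016  5.947 -0.133] turn units 0.02 (about y)
  units after turn [ 0.017  5.947 -0.133]
```

View pics/a.png

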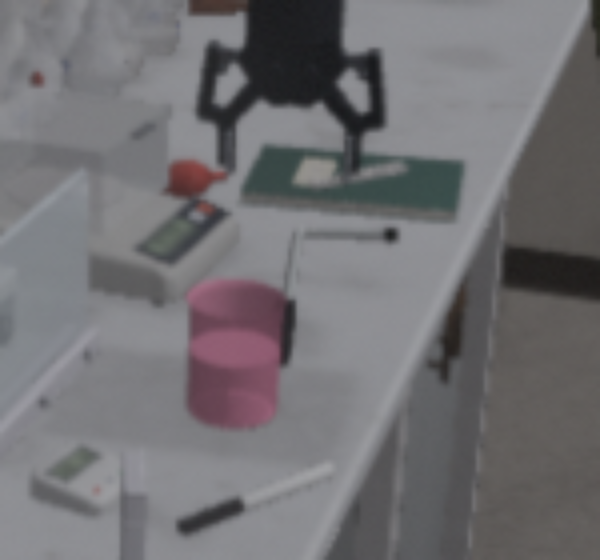

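```bash
python3 -c "
from h import *
c=load('top');print(onz(c,312,211,.0),onz(c,357,215,.0),onz(c,312,211,.04))
t=cv2.imread('pics/top1.png');cv2.imwrite('pics/b.png',cv2.resize(t[130:280,250:400],None,fx=4,fy=4))
"
```

```text
[ 0.5518647  -0.25638441  0.        ] [ 0.54090318 -0.41596498  0.        ] [ 0.54710096 -0.25021422  0.04      ]
```

View pics/b.png

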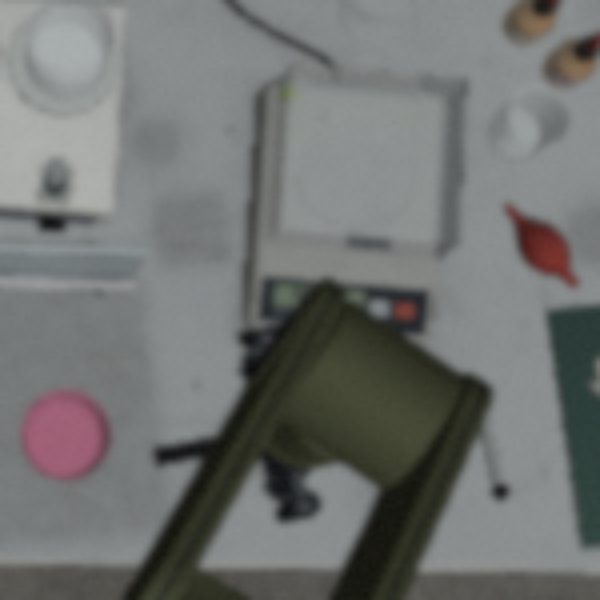

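arm_command --pt "0 1 -0.13 0" --pt "0 1 0 0" --pt "0 1 0 0" --pt "0 1 0 0" --pt "0 0.9 0 0" --pt "0 0.6 0 0" --pt "0 0.3 0 0" --pt "0 0 0 0"

```text
time: 3.7
eef_pos: [0.4493, -0.2523, 0.0253]
tcp_rot: [0.549, -0.446, 0.444, -0.549]
wrist_force: [0.8, 0.2, 0.9]
gripper_width: 1.003
```

```bash
python3 -c "
from h import *
to([.452,-.249,.022],12,'pick')"
```

```text
pick t=3.70 pos [ 0.4493 -0.2523  0.0253] yaw z 11.92 downness -1.0000 q6 -0.80 grip 1.003 F [0.8 0.2 0.9]
  units now axes [-0.134  0.163  0.167] turn units -0.01 (about y)
  units after turn [-0.134  0.163  0.167]
```

arm_command --pt "0 0.15 0.1 0" --pt "0 0 0 0" --pt "0 0 0 0"

```text
time: 3.95
eef_pos: [0.4532, -0.2521, 0.0241]
tcp_rot: [-0.549, 0.444, -0.446, 0.549]
wrist_force: [0.2, -0.8, 0.3]
gripper_width: 1.004
```

arm_command --pt "0 0 0 0" --pt "0 0 0 0" --pt "0 0 0 0" --pt "0 0 0 0" --pt "0 0 0 0" --pt "0 0 0 0" --pt "0 0 0 0" --pt "0 0 0 0" --gripper -1 --newtons 60

```text
time: 4.62
eef_pos: [0.4525, -0.2516, 0.0234]
tcp_rot: [0.55, -0.445, 0.445, -0.549]
wrist_force: [-1.4, 0.1, 2.1]
gripper_width: 0.167
```

```bash
python3 -c "
from h import *
to([.452,-.249,.022],12,'pick')"
```

```text
pick t=4.62 pos [ 0.4525 -0.2516  0.0234] yaw z 12.00 downness -1.0000 q6 -0.80 grip 0.167 F [-1.4  0.1  2.1]
  units now axes [-0.132  0.072  0.003] turn units 0.00 (about y)
  units after turn [-0.132  0.072  0.003]
```

arm_command --pt "0 -0.3 0 0" --pt "0 -0.6 0 0" --pt "0 -1 0 0" --pt "0 -1 0 0" --pt "0 -1 0 0" --pt "0 -1 0 0" --pt "0 -1 0 0" --pt "0 -1 0 0" --pt "0 -1 0 0" --pt "0 -1 0 0"

```text
time: 5.45
eef_pos: [0.4521, -0.251, 0.2024]
tcp_rot: [-0.549, 0.445, -0.445, 0.55]
wrist_force: [0.5, 0.1, -1.1]
gripper_width: 0.165
```

arm_command --pt "0 -1 0 0" --pt "0 -1 0 0" --pt "0 -1 0 0" --pt "0 -1 0 0" --pt "0 0 0 0"

```text
time: 5.87
eef_pos: [0.4544, -0.2525, 0.2855]
tcp_rot: [-0.549, 0.442, -0.448, 0.55]
wrist_force: [0.3, -0.2, -1.8]
gripper_width: 0.167
```

```bash
python3 -c "
from h import *
to([.363,.227,.28],112.3,'carry')
snap('top','pics/top2.png');snap('side','pics/side2.png')
t=cv2.imread('pics/side2.png');cv2.imwrite('pics/a2.png',cv2.resize(t[60:260,250:450],None,fx=3,fy=3))
"
```

```text
carry t=5.87 pos [ 0.4544 -0.2525  0.2855] yaw z 11.99 downness -1.0000 q6 -0.80 grip 0.167 F [ 0.3 -0.2 -1.8]
  units now axes [-24.404   0.151   0.511] turn units 13.28 (about y)
  units after turn [ -4.873   0.118 -23.918]
```

View pics/a2.png

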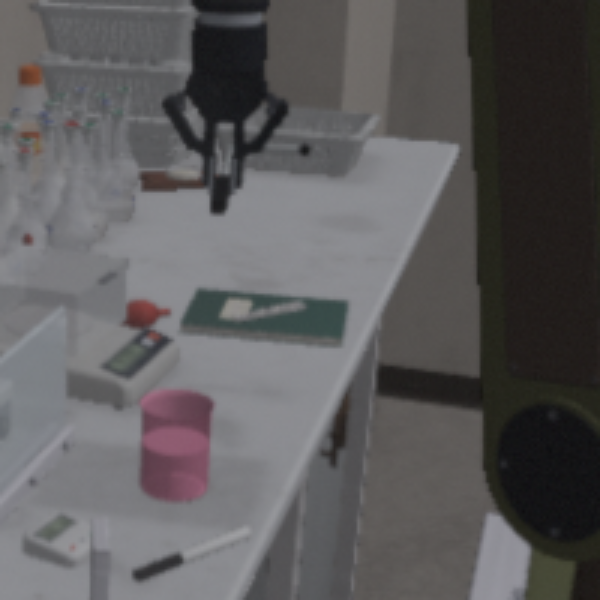

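arm_command --pt "0 0 0 -0.7" --pt "0 0 0 -1" --pt "0 0 0 -1" --pt "0 0 0 -1" --pt "0 0 0 -1" --pt "0 0 0 -1" --pt "0 0 0 -1" --pt "0 0 0 -1" --pt "0 0 0 -1" --pt "0 0 0 -1"

```text
time: 6.8
eef_pos: [0.4514, -0.2507, 0.2791]
tcp_rot: [-0.696, 0.121, -0.118, 0.698]
wrist_force: [-0.2, -0.2, -1.4]
gripper_width: 0.169
```

arm_command --pt "0 0 0 -1" --pt "0 0 0 -1" --pt "0 0 0 -1" --pt "0 0 0 -1" --pt "0 0 0 -1" --pt "0 0 0 -1" --pt "0 0 0 -0.6" --pt "0 0 0 -0.4" --pt "0 0 0 0"

```text
time: 7.55
eef_pos: [0.4514, -0.2508, 0.2792]
tcp_rot: [-0.693, -0.135, 0.138, 0.695]
wrist_force: [0.2, 0.5, -1.5]
gripper_width: 0.164
```

```bash
python3 -c "
from h import *
to([.363,.227,.28],112.3,'carry')
"
```

```text
carry t=7.55 pos [ 0.4514 -0.2508  0.2792] yaw z 112.25 downness -1.0000 q6 -2.55 grip 0.164 F [ 0.2  0.5 -1.5]
  units now axes [ 4.952  0.031 23.788] turn units -0.01 (about y)
  units after turn [ 4.974  0.031 23.783]
```

arm_command --pt "0.7 0 0.5 0" --pt "0.9 0 1 0" --pt "0.9 0 1 0" --pt "0.9 0 1 0" --pt "0.9 0 1 0" --pt "0.6 0 1 0" --pt "0 0 1 0" --pt "0 0 1 0" --pt "0 0 1 0" --pt "0 0 1 0"

```text
time: 8.38
eef_pos: [0.4702, -0.0375, 0.2798]
tcp_rot: [-0.694, -0.135, 0.137, 0.694]
wrist_force: [0.0, -0.3, -0.3]
gripper_width: 0.165
```

arm_command --pt "0 0 1 0" --pt "0 0 1 0" --pt "0 0 1 0" --pt "0 0 1 0" --pt "0 0 1 0" --pt "0 0 1 0" --pt "0 0 1 0" --pt "0 0 1 0" --pt "0 0 1 0" --pt "0 0 1 0"

```text
time: 9.22
eef_pos: [0.3946, 0.1472, 0.2801]
tcp_rot: [0.694, 0.135, -0.136, -0.694]
wrist_force: [0.0, -0.9, -0.8]
gripper_width: 0.163
```

arm_command --pt "0 0 1 0" --pt "0 0 1 0" --pt "0 0 1 0" --pt "0 0 0.8 0" --pt "0 0 0.5 0" --pt "0 0 0 0" --pt "0 0 0 0"

```text
time: 9.8
eef_pos: [0.3632, 0.226, 0.2807]
tcp_rot: [0.694, 0.136, -0.137, -0.693]
wrist_force: [-0.1, 0.5, -1.4]
gripper_width: 0.164
```

```bash
python3 -c "
from h import *
to([.363,.227,.132],112.3,'carry')
snap('top','pics/top3.png');snap('side','pics/side3.png')
t=cv2.imread('pics/side3.png');cv2.imwrite('pics/a3.png',cv2.resize(t[100:340,130:380],None,fx=3,fy=2.5))
t=cv2.imread('pics/top3.png');cv2.imwrite('pics/b3.png',cv2.resize(t[150:290,90:290],None,fx=4,fy=4))
"
```

```text
carry t=9.80 pos [0.3632 0.226  0.2807] yaw z 112.24 downness -1.0000 q6 -1.50 grip 0.164 F [-0.1  0.5 -1.4]
  units now axes [0.021 7.434 0.055] turn units -0.01 (about y)
  units after turn [0.021 7.434 0.055]
```

View pics/a3.png

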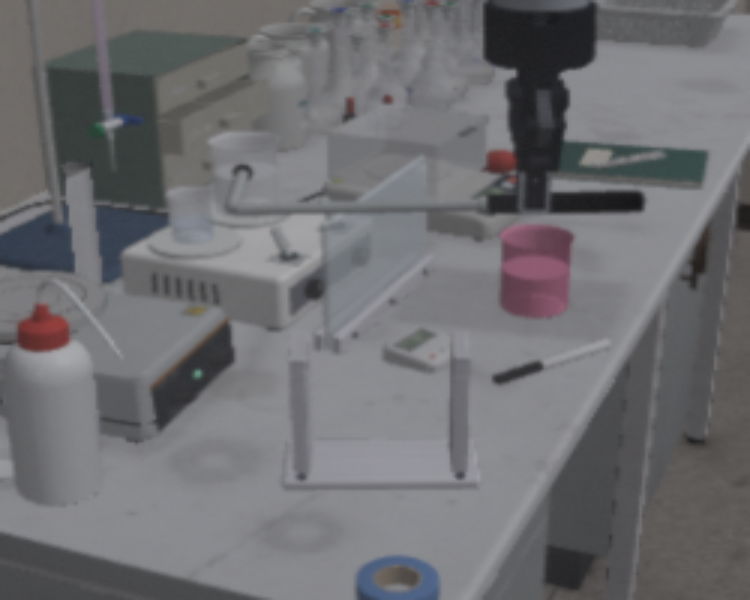

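View pics/b3.png

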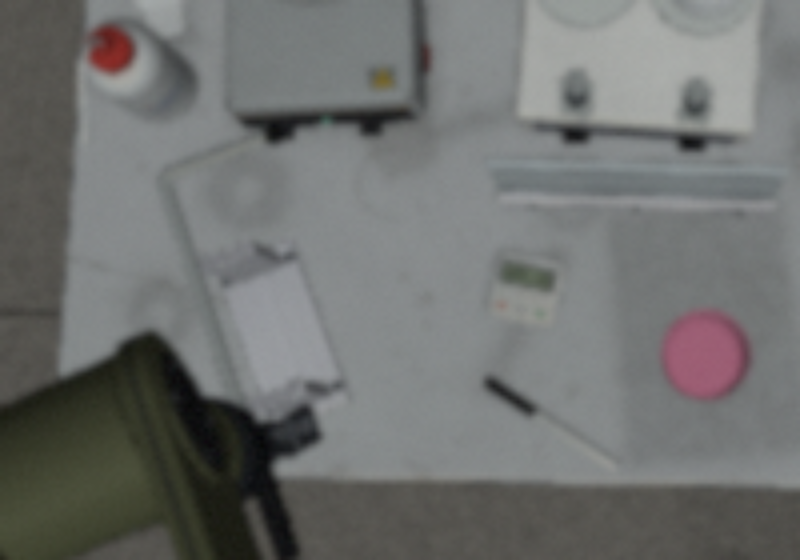

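```bash
python3 -c "
from h import *
c=load('top');s=load('side')
u=np.array([np.cos(np.radians(22.3)),np.sin(np.radians(22.3)),0]);v=np.array([-u[1],u[0],0])
T=np.array([.3632,.226,.267])
print('bend proj top',proj(c,T+.21*u),'obs',(165/4+90,175/4+150),'world of obs at .267',onz(c,165/4+90,175/4+150,.267),T+.21*u)
print('side obs bend',tri(c,(165/4+90,175/4+150),s,(130+232/3,100+208/2.5)))
ctr=np.array([.46,.2665,0])
import sys
t=cv2.imread('pics/top0.png').copy();t=cv2.resize(t[200:270,130:200],None,fx=8,fy=8,interpolation=cv2.INTER_CUBIC)
for sx in(-.066,-.054,.054,.066):
  for sy in(-.02,0,.02):
    p=proj(c,ctr+sx*u+sy*v+np.array([0,0,.138 if sy else .111])); q=((p-[130,200]+.5)*8).astype(int); cv2.circle(t,tuple(int(k) for k in q),3,(0,0,255),-1)
cv2.imwrite('pics/r.png',t)
t=cv2.imread('pics/side0.png').copy();t=cv2.resize(t[220:310,210:300],None,fx=6,fy=6,interpolation=cv2.INTER_CUBIC)
for sx in(-.066,-.054,.054,.066):
  for sy in(-.02,0,.02):
    p=proj(s,ctr+sx*u+sy*v+np.array([0,0,.138 if sy else .111])); q=((p-[210,220]+.5)*6).astype(int); cv2.circle(t,tuple(int(k) for k in q),3,(0,0,255),-1)
cv2.imwrite('pics/r2.png',t)
"
```

```text
bend proj top [130.20628593 194.1107815 ] obs (131.25, 193.75) world of obs at .267 [0.55860385 0.30275985 0.267     ] [0.55749404 0.30568579 0.267     ]
side obs bend (array([0.55803823, 0.30377514, 0.26101752]), np.float64(0.003193022574253819))
```

View pics/r.png

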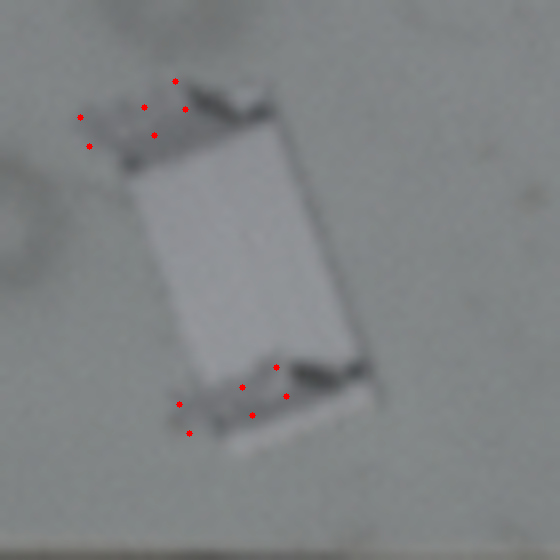

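View pics/r2.png

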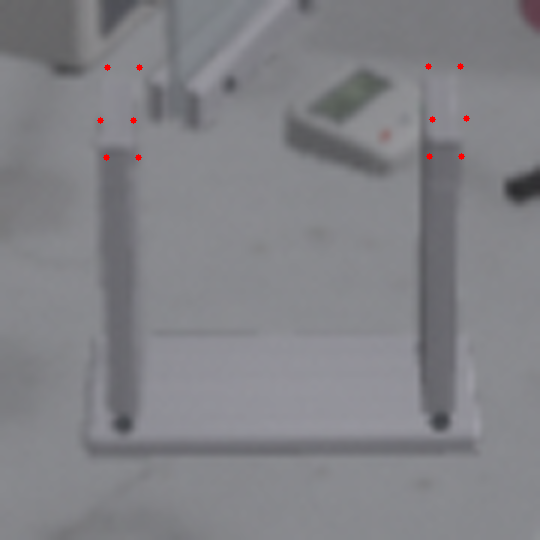

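arm_command --pt "0 0.7 0 0" --pt "0 1 0 0" --pt "0 1 0 0" --pt "0 1 0 0" --pt "0 1 0 0" --pt "0 1 0 0" --pt "0 0.8 0 0" --pt "0 0.5 0 0" --pt "0 0.2 0 0" --pt "0 0 0 0"

```text
time: 10.73
eef_pos: [0.3637, 0.2256, 0.1368]
tcp_rot: [0.694, 0.135, -0.136, -0.694]
wrist_force: [-1.4, 0.6, 0.4]
gripper_width: 0.17
```

```bash
python3 -c "
from h import *
to([.363,.227,.134],112.3,'carry')
snap('side','pics/side4.png');snap('top','pics/top4.png')
t=cv2.imread('pics/side4.png');cv2.imwrite('pics/a4.png',cv2.resize(t[190:310,180:360],None,fx=4,fy=4))
"
```

```text
carry t=10.73 pos [0.3637 0.2256 0.1368] yaw z 112.12 downness -1.0000 q6 -1.50 grip 0.170 F [-1.4  0.6  0.4]
  units now axes [-0.007  0.139  0.079] turn units -0.03 (about y)
  units after turn [-0.007  0.139  0.079]
```

View pics/a4.png

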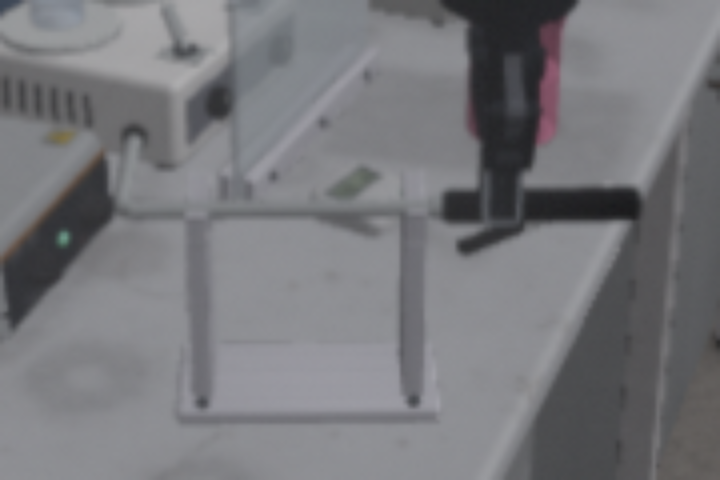

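arm_command --pt "0 0.1 0 0" --pt "0 0 0 0" --pt "0 0 0 0"

```text
time: 11.08
eef_pos: [0.3644, 0.2265, 0.136]
tcp_rot: [-0.694, -0.137, 0.135, 0.694]
wrist_force: [0.0, 1.4, 0.2]
gripper_width: 0.165
```

arm_command --pt "0 0 0 0" --pt "0 0 0 0" --pt "0 0 0 0" --pt "0 0 0 0" --pt "0 0 0 0" --pt "0 0 0 0" --pt "0 0 0 0" --pt "0 0 0 0" --pt "0 0 0 0" --pt "0 0 0 0" --gripper 1

```text
time: 11.92
eef_pos: [0.3636, 0.2262, 0.1353]
tcp_rot: [0.694, 0.136, -0.136, -0.694]
wrist_force: [0.1, -0.7, 0.2]
gripper_width: 1.002
```

```bash
python3 -c "
from h import *
to([.363,.227,.134],112.3,'carry')
snap('side','pics/side5.png');snap('top','pics/top5.png')
t=cv2.imread('pics/side5.png');cv2.imwrite('pics/a5.png',cv2.resize(t[190:310,180:360],None,fx=4,fy=4))
"
```

```text
carry t=11.92 pos [0.3636 0.2262 0.1353] yaw z 112.19 downness -1.0000 q6 -1.50 grip 1.002 F [ 0.1 -0.7  0.2]
  units now axes [-0.013  0.065  0.047] turn units -0.02 (about y)
  units after turn [-0.012  0.065  0.047]
```

View pics/a5.png

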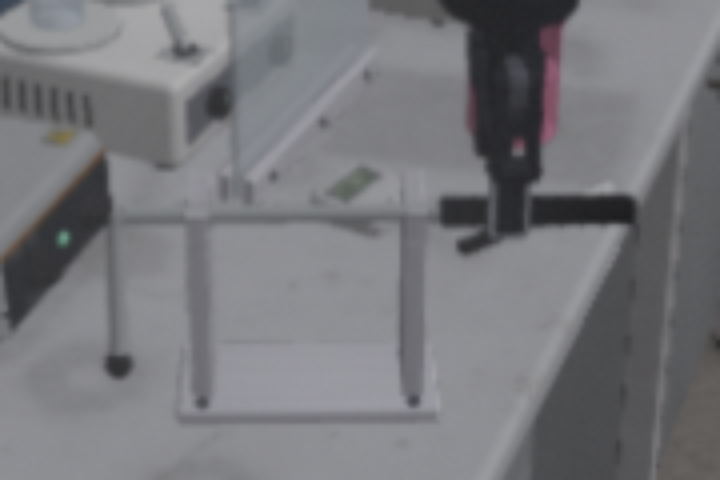

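arm_command --pt "0 0.5 0 0" --pt "0 0 0 0" --pt "0 0 0 0" --pt "0 0 0 0" --pt "0 0 0 0" --pt "0 0 0 0" --pt "0 0 0 0" --pt "0 0 0 0"

```text
time: 12.68
eef_pos: [0.3637, 0.2263, 0.1255]
tcp_rot: [-0.694, -0.136, 0.136, 0.694]
wrist_force: [-0.7, -0.5, -0.3]
gripper_width: 1.0
```

arm_command --pt "0 0 0 0" --pt "0 0 0 0" --pt "0 0 0 0" --pt "0 0 0 0" --pt "0 0 0 0" --pt "0 0 0 0" --pt "0 0 0 0" --pt "0 0 0 0" --pt "0 0 0 0" --gripper -1 --newtons 80

```text
time: 13.43
eef_pos: [0.3636, 0.2258, 0.1253]
tcp_rot: [0.694, 0.136, -0.136, -0.694]
wrist_force: [0.3, -4.1, 1.7]
gripper_width: 0.17
```

```bash
python3 -c "
from h import *
to([.363,.227,.30],112.3,'lift')
snap('side','pics/side6.png');snap('top','pics/top6.png')
t=cv2.imread('pics/side6.png');cv2.imwrite('pics/a6.png',cv2.resize(t[190:310,180:360],None,fx=4,fy=4))
"
```

```text
lift t=13.43 pos [0.3636 0.2258 0.1253] yaw z 112.20 downness -1.0000 q6 -1.50 grip 0.170 F [ 0.3 -4.1  1.7]
  units now axes [-6.000e-03 -8.734e+00  6.100e-02] turn units -0.02 (about y)
  units after turn [-6.000e-03 -8.734e+00  6.100e-02]
```

View pics/a6.png

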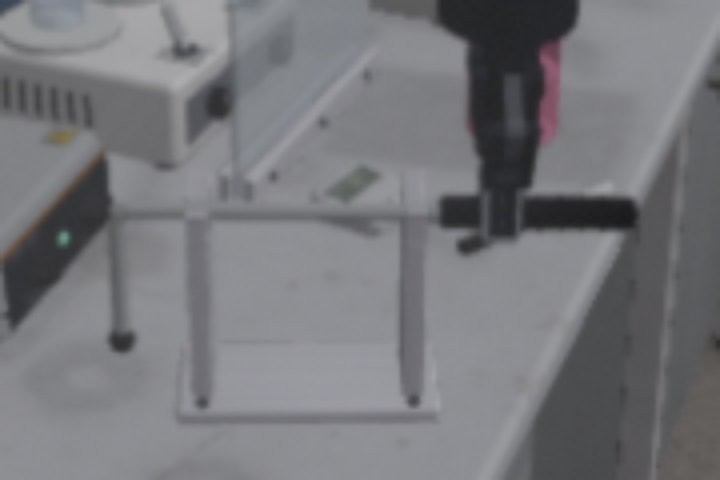

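arm_command --pt "0 -0.3 0 0" --pt "0 -0.6 0 0" --pt "0 -1 0 0" --pt "0 -1 0 0" --pt "0 -1 0 0" --pt "0 -1 0 0" --pt "0 -1 0 0" --pt "0 -1 0 0" --pt "0 -1 0 0" --pt "0 -0.9 0 0"

```text
time: 14.37
eef_pos: [0.363, 0.2269, 0.3028]
tcp_rot: [-0.693, -0.136, 0.136, 0.695]
wrist_force: [1.1, 1.2, -1.4]
gripper_width: 0.168
```

arm_command --pt "0 0 0 0.6" --pt "0 0 0 0.9" --pt "0 0 0 0.9" --pt "0 0 0 0.9" --pt "0 0 0 0.7" --pt "0 0 0 0" --pt "0 0 0 0"

```text
time: 14.95
eef_pos: [0.3631, 0.2267, 0.3014]
tcp_rot: [-0.707, 0.011, -0.01, 0.707]
wrist_force: [0.8, -0.4, -1.5]
gripper_width: 0.162
```

```bash
python3 -c "
from h import *
to([.482,-.0745,.30],88,'over')
snap('side','pics/side7.png');snap('top','pics/top7.png')
t=cv2.imread('pics/side7.png');cv2.imwrite('pics/a7.png',cv2.resize(t[130:280,170:350],None,fx=4,fy=4))
t=cv2.imread('pics/top7.png');cv2.imwrite('pics/b7.png',cv2.resize(t[150:290,90:290],None,fx=4,fy=4))
"
```

```text
over t=14.95 pos [0.3631 0.2267 0.3014] yaw z 88.33 downness -1.0000 q6 -1.08 grip 0.162 F [ 0.8 -0.4 -1.5]
  units now axes [  6.381   0.049 -14.878] turn units 0.05 (about y)
  units after turn [  6.466   0.049 -14.841]
```

View pics/a7.png

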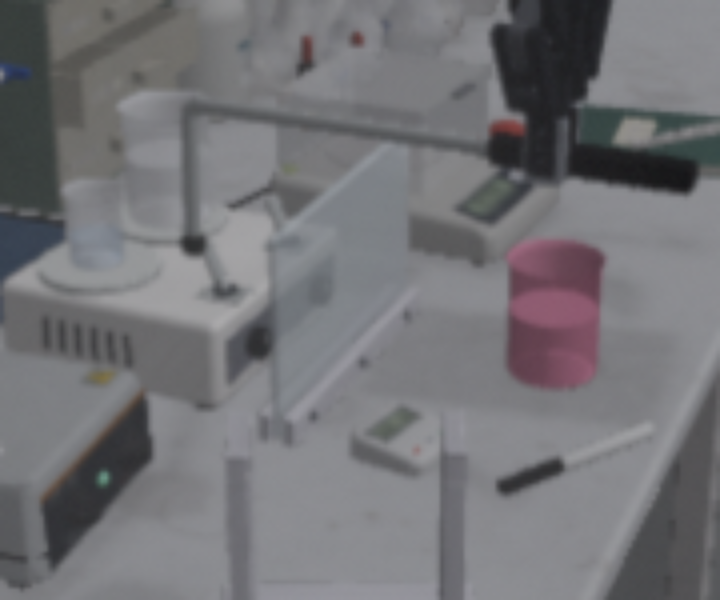

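View pics/b7.png

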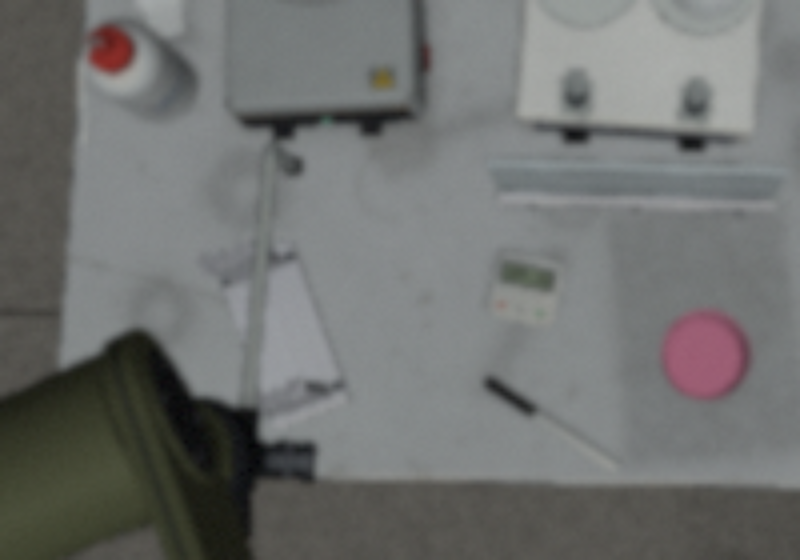

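```bash
python3 -c "
from h import *
c=load('top');s=load('side')
A=lambda x,y:(90+(x+.5)/4-.5,150+(y+.5)/4-.5)
B=lambda x,y:(170+(x+.5)/4-.5,130+(y+.5)/4-.5)
b=tri(c,A(272,143),s,B(189,105));t=tri(c,A(291,162),s,B(193,243))
print(b,t,t[0]-b[0], 'tip-tcp',t[0]-get_state()['eef_pos'])
"
```

```text
(array([0.57758697, 0.22137125, 0.2935517 ]), np.float64(0.005032658305939261)) (array([0.57741512, 0.22504324, 0.21072298]), np.float64(0.006050270403611047)) [-0.00017185  0.00367199 -0.08282872] tip-tcp [ 0.21410209 -0.00144997 -0.09061842]
```

arm_command --pt "0.2 0 -0.5 0" --pt "0.4 0 -1 0" --pt "0.4 0 -1 0" --pt "0.4 0 -1 0" --pt "0.4 0 -1 0" --pt "0.4 0 -1 0" --pt "0.4 0 -1 0" --pt "0.4 0 -1 0" --pt "0.4 0 -1 0" --pt "0.4 0 -1 0"

```text
time: 15.88
eef_pos: [0.4337, 0.033, 0.3013]
tcp_rot: [-0.707, 0.011, -0.011, 0.707]
wrist_force: [-0.5, -0.0, -1.2]
gripper_width: 0.164
```

arm_command --pt "0.4 0 -1 0" --pt "0.4 0 -1 0" --pt "0.4 0 -1 0" --pt "0.4 0 -1 0" --pt "0.4 0 -0.8 0" --pt "0.4 0 -0.5 0" --pt "0.2 0 -0.3 0" --pt "0 0 0 0" --pt "0 0 0 0"

```text
time: 16.63
eef_pos: [0.4819, -0.0793, 0.3011]
tcp_rot: [-0.707, 0.011, -0.011, 0.707]
wrist_force: [0.4, -0.0, -1.3]
gripper_width: 0.165
```

```bash
python3 -c "
from h import *
to([.480,-.077,.30],88,'over')
snap('side','pics/side8.png');snap('top','pics/top8.png')
t=cv2.imread('pics/side8.png');cv2.imwrite('pics/a8.png',cv2.resize(t[110:250,160:320],None,fx=5,fy=4))
t=cv2.imread('pics/top8.png');cv2.imwrite('pics/b8.png',cv2.resize(t[110:250,200:320],None,fx=5,fy=4))
"
```

```text
over t=16.63 pos [ 0.4819 -0.0793  0.3011] yaw z 88.19 downness -1.0000 q6 -1.79 grip 0.165 F [ 0.4 -0.  -1.3]
  units now axes [-0.096  0.054  0.11 ] turn units 0.03 (about y)
  units after turn [-0.096  0.054  0.11 ]
```

View pics/a8.png

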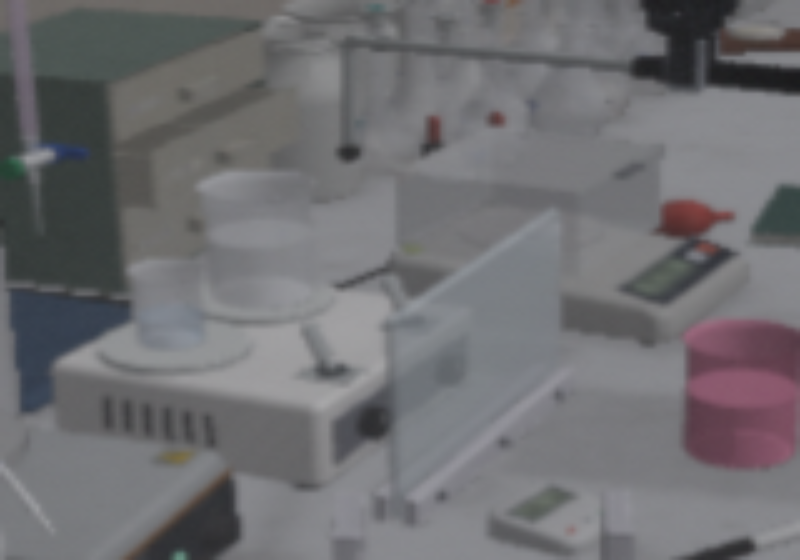

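View pics/b8.png

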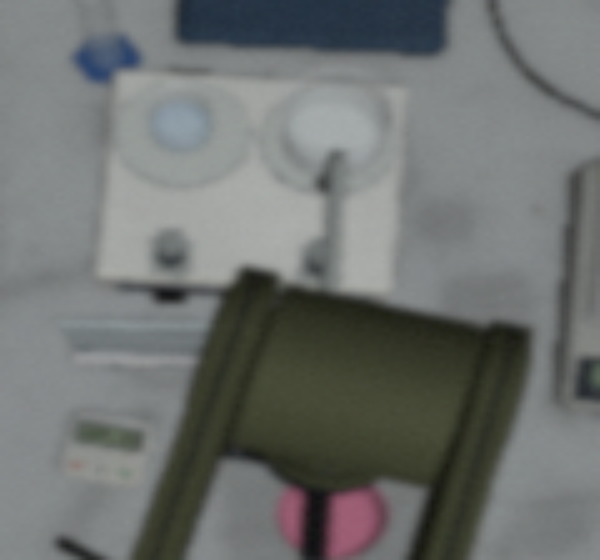

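```bash
python3 -c "
from h import *
c=load('top');s=load('side')
A=lambda x,y:(200+(x+.5)/5-.5,110+(y+.5)/4-.5)
B=lambda x,y:(160+(x+.5)/5-.5,110+(y+.5)/4-.5)
t=tri(c,A(327,182),s,B(348,152));print(t,t[0]-get_state()['eef_pos'])
for P in [(.657,-.0825,.077),(.672,-.082,.112)]: print(proj(c,P),proj(s,P))
print('obs', [A(318,262)],tri(c,A(318,247),s,B(389,284)))
"
```

```text
(array([ 0.69466976, -0.08067919,  0.20974301]), np.float64(0.002137911757325811)) [ 0.21325769 -0.001923   -0.09141232]
[263.89823402 176.19759518] [241.46179406 190.07477424]
[264.21735324 169.59109025] [236.68759285 178.86271001]
obs [(263.2, 175.125)] (array([ 0.66743577, -0.07865578,  0.10800082]), np.float64(0.0013202508823078898))
```

arm_command --pt "0 0.5 0.05 0" --pt "0 0.8 0 0" --pt "0 0.8 0 0" --pt "0 0.8 0 0" --pt "0 0.8 0 0" --pt "0 0.8 0 0" --pt "0 0.6 0 0" --pt "0 0.4 0 0" --pt "0 0 0 0" --pt "0 0 0 0"

```text
time: 17.57
eef_pos: [0.4816, -0.0782, 0.191]
tcp_rot: [-0.707, 0.011, -0.011, 0.707]
wrist_force: [-0.3, 0.1, -0.0]
gripper_width: 0.166
```

```bash
python3 -c "
from h import *
to([.455,-.077,.1905],88,'pull')
snap('side','pics/side9.png');snap('top','pics/top9.png')
t=cv2.imread('pics/side9.png');cv2.imwrite('pics/a9.png',cv2.resize(t[130:230,180:300],None,fx=6,fy=6))
t=cv2.imread('pics/top9.png');cv2.imwrite('pics/b9.png',cv2.resize(t[110:210,200:320],None,fx=6,fy=6))
"
```

```text
pull t=17.57 pos [ 0.4816 -0.0782  0.191 ] yaw z 88.22 downness -1.0000 q6 -1.79 grip 0.166 F [-0.3  0.1 -0. ]
  units now axes [-1.331  0.025  0.018] turn units 0.04 (about y)
  units after turn [-1.331  0.025  0.012]
```

View pics/a9.png

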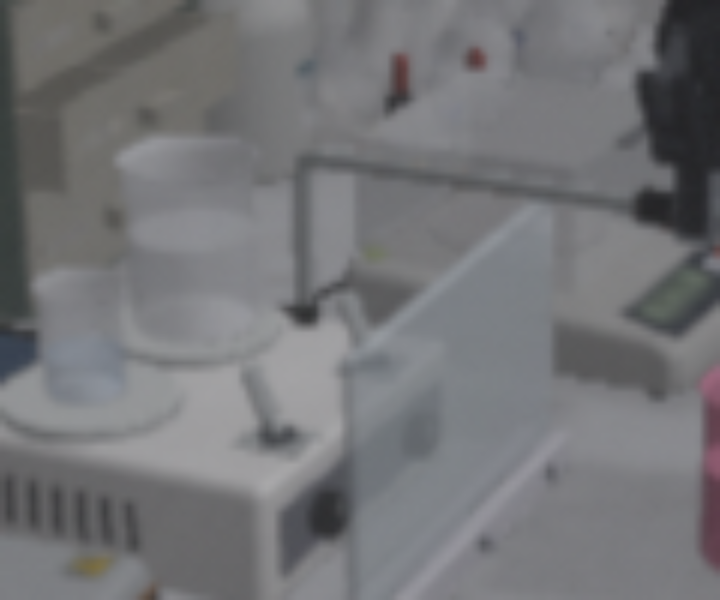

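View pics/b9.png

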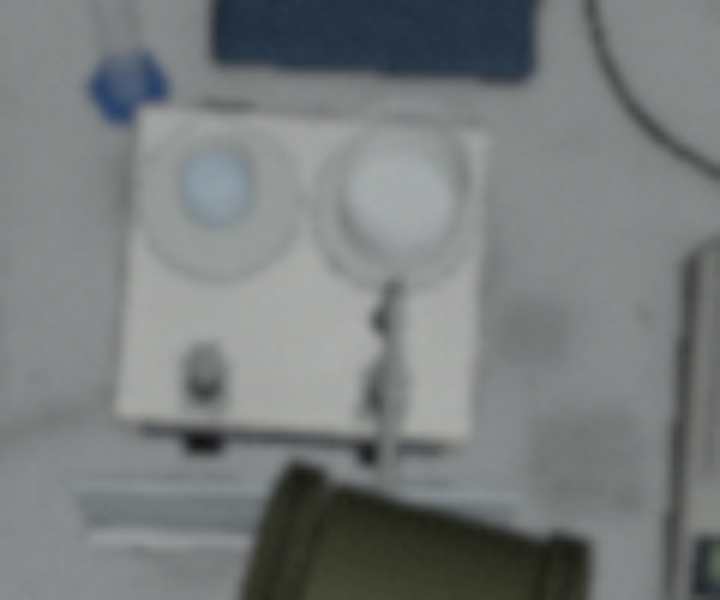

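arm_command --pt "-0.3 0 0 0" --pt "-0.3 0 0 0" --pt "-0.3 0 0 0" --pt "-0.2 0 0 0" --pt "-0.2 0 0 0" --pt "-0.2 0 0 0" --pt "-0.2 0 0 0" --pt "-0.1 0 0 0" --pt "0 0 0 0" --pt "0 0 0 0"

```text
time: 18.5
eef_pos: [0.4459, -0.0776, 0.1913]
tcp_rot: [0.707, -0.011, 0.011, -0.707]
wrist_force: [0.8, -0.6, -1.0]
gripper_width: 0.169
```

```bash
python3 -c "
from h import *
to([.455,-.077,.1905],88,'pull')
snap('side','pics/side10.png');snap('top','pics/top10.png')
t=cv2.imread('pics/side10.png');cv2.imwrite('pics/a10.png',cv2.resize(t[130:230,180:300],None,fx=6,fy=6))
"
```

```text
pull t=18.50 pos [ 0.4459 -0.0776  0.1913] yaw z 88.18 downness -1.0000 q6 -1.80 grip 0.169 F [ 0.8 -0.6 -1. ]
  units now axes [0.453 0.042 0.043] turn units 0.03 (about y)
  units after turn [0.453 0.042 0.045]
```

View pics/a10.png

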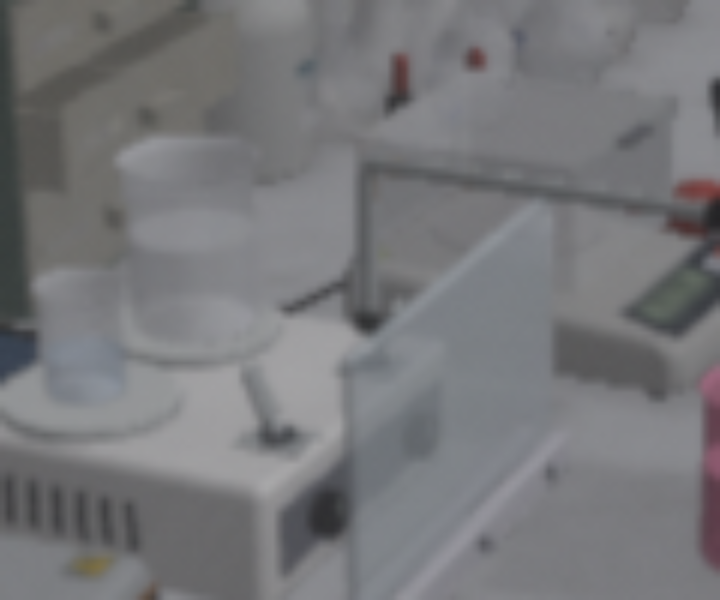

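arm_command --pt "0.3 0 0 0" --pt "0.3 0 0 0" --pt "0 -0.4 0 0" --pt "0 -0.8 0 0" --pt "0 -1 0 0" --pt "0 -1 0 0" --pt "0 -1 0 0" --pt "0 -0.9 0 0" --pt "0 -0.5 0 0" --pt "0 0 0 0"

```text
time: 19.43
eef_pos: [0.4597, -0.0783, 0.306]
tcp_rot: [0.707, -0.009, 0.013, -0.707]
wrist_force: [0.5, 0.4, -1.4]
gripper_width: 0.167
```

```bash
python3 -c "
from h import *
to([.363,.2265,.30],112.3,'back')
snap('side','pics/side11.png');snap('top','pics/top11.png')
t=cv2.imread('pics/side11.png');cv2.imwrite('pics/a11.png',cv2.resize(t[130:230,180:300],None,fx=6,fy=6))
t=cv2.imread('pics/top11.png');cv2.imwrite('pics/b11.png',cv2.resize(t[110:210,200:320],None,fx=6,fy=6))
"
```

```text
back t=19.43 pos [ 0.4597 -0.0783  0.306 ] yaw z 88.20 downness -1.0000 q6 -1.80 grip 0.167 F [ 0.5  0.4 -1.4]
  units now axes [-5.314  0.255 15.08 ] turn units -4.02 (about y)
  units after turn [ 1.308  0.289 15.935]
```

View pics/a11.png

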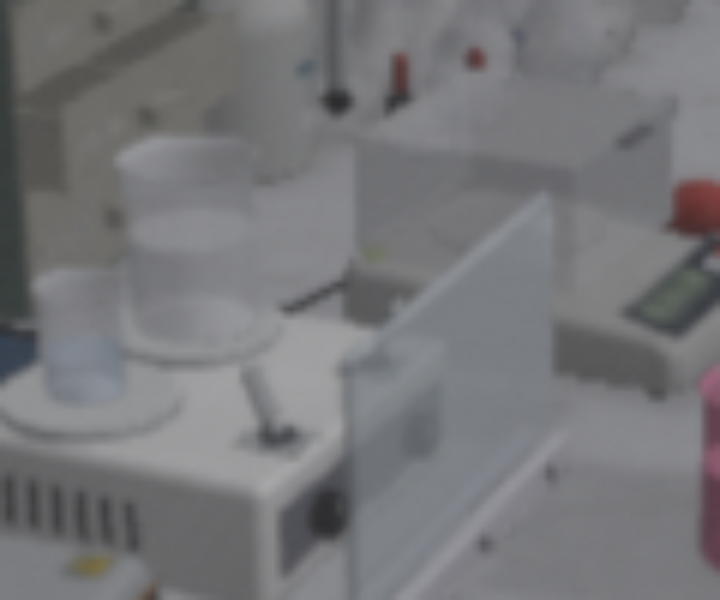

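View pics/b11.png

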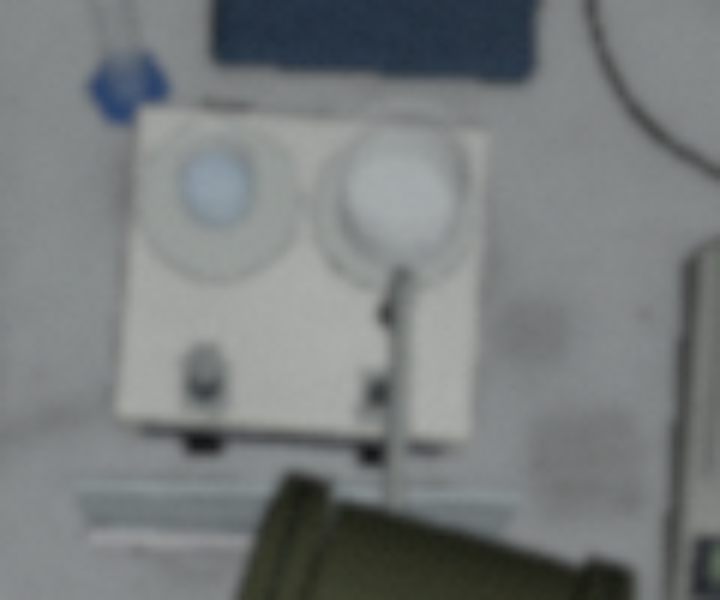

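arm_command --pt "-0.2 0 0.5 0" --pt "-0.35 0 1 0" --pt "-0.35 0 1 0" --pt "-0.35 0 1 0" --pt "-0.35 0 1 0" --pt "-0.35 0 1 0" --pt "-0.35 0 1 0" --pt "-0.35 0 1 0" --pt "-0.35 0 1 0" --pt "-0.35 0 1 0"

```text
time: 20.37
eef_pos: [0.395, 0.1154, 0.3018]
tcp_rot: [0.707, -0.012, 0.01, -0.707]
wrist_force: [0.2, 0.0, -1.8]
gripper_width: 0.165
```

arm_command --pt "-0.35 0 1 0" --pt "-0.35 0 1 0" --pt "-0.35 0 1 0" --pt "-0.35 0 1 0" --pt "-0.35 0 1 0" --pt "-0.2 0 0.6 0" --pt "0 0 0 -0.6" --pt "0 0 0 -1" --pt "0 0 0 -1" --pt "0 0 0 -1"

```text
time: 21.2
eef_pos: [0.3599, 0.2275, 0.3017]
tcp_rot: [0.696, 0.122, -0.125, -0.696]
wrist_force: [0.0, 0.4, -0.8]
gripper_width: 0.169
```

arm_command --pt "0 0 0 -0.4" --pt "0 0 0 0" --pt "0 0 0 0"

```text
time: 21.45
eef_pos: [0.3605, 0.2272, 0.3022]
tcp_rot: [0.694, 0.135, -0.137, -0.694]
wrist_force: [-1.0, 0.2, -0.6]
gripper_width: 0.164
```

```bash
python3 -c "
from h import *
to([.3636,.2258,.127],112.2,'place')
snap('side','pics/side12.png');snap('top','pics/top12.png')
t=cv2.imread('pics/side12.png');cv2.imwrite('pics/a12.png',cv2.resize(t[130:310,170:350],None,fx=3.3,fy=3.3))
"
```

```text
place t=21.45 pos [0.3605 0.2272 0.3022] yaw z 112.12 downness -1.0000 q6 -1.49 grip 0.164 F [-1.   0.2 -0.6]
  units now axes [ 0.143  8.758 -0.125] turn units -0.01 (about y)
  units after turn [ 0.143  8.758 -0.126]
```

View pics/a12.png

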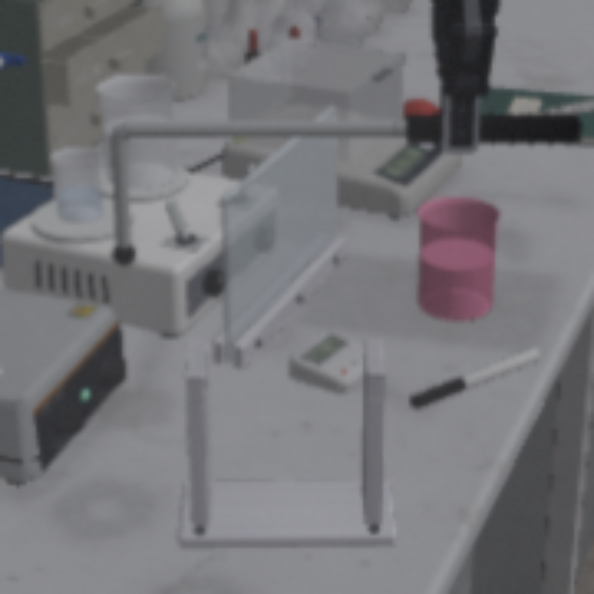

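arm_command --pt "0.15 0.5 -0.13 0" --pt "0 1 0 0" --pt "0 1 0 0" --pt "0 1 0 0" --pt "0 1 0 0" --pt "0 1 0 0" --pt "0 1 0 0" --pt "0 1 0 0" --pt "0 0.6 0 0" --pt "0 0.4 0 0"

```text
time: 22.38
eef_pos: [0.3643, 0.2253, 0.1312]
tcp_rot: [0.694, 0.135, -0.137, -0.694]
wrist_force: [-0.0, -0.7, -0.6]
gripper_width: 0.166
```

arm_command --pt "0 0.2 0 0" --pt "0 0 0 0" --pt "0 0 0 0"

```text
time: 22.63
eef_pos: [0.3658, 0.2261, 0.1295]
tcp_rot: [-0.694, -0.136, 0.136, 0.694]
wrist_force: [-0.0, 1.0, -1.2]
gripper_width: 0.166
```

```bash
python3 -c "
from h import *
to([.3636,.2258,.126],112.2,'place')
snap('side','pics/side13.png')
t=cv2.imread('pics/side13.png');cv2.imwrite('pics/a13.png',cv2.resize(t[190:310,180:360],None,fx=4,fy=4))
"
```

```text
place t=22.63 pos [0.3658 0.2261 0.1295] yaw z 112.17 downness -1.0000 q6 -1.50 grip 0.166 F [-0.   1.  -1.2]
  units now axes [-0.109  0.175  0.026] turn units -0.00 (about y)
  units after turn [-0.109  0.175  0.026]
```

View pics/a13.png

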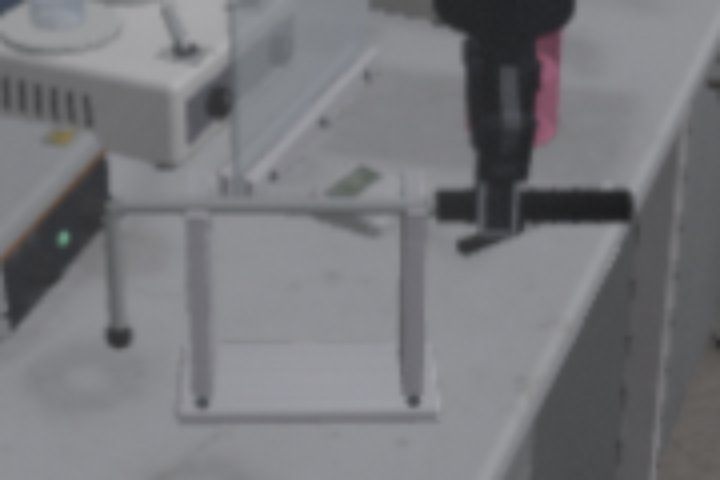

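arm_command --pt "-0.15 0.1 0 0" --pt "0 0.1 0 0" --pt "0 0 0 0" --pt "0 0 0 0"

```text
time: 23.02
eef_pos: [0.3626, 0.225, 0.1256]
tcp_rot: [-0.694, -0.136, 0.136, 0.694]
wrist_force: [-0.6, 0.2, -0.7]
gripper_width: 0.168
```

arm_command --pt "0 0 0 0" --pt "0 0 0 0" --pt "0 0 0 0" --pt "0 0 0 0" --pt "0 0 0 0" --pt "0 0 0 0" --pt "0 0 0 0" --pt "0 0 0 0" --pt "0 0 0 0" --pt "0 0 0 0" --gripper 1

```text
time: 23.85
eef_pos: [0.3626, 0.2249, 0.1253]
tcp_rot: [-0.694, -0.136, 0.136, 0.694]
wrist_force: [0.8, -0.4, -0.1]
gripper_width: 1.0
```

```bash
python3 -c "
from h import *
to([.3636,.2258,.126],112.2,'placed')
snap('side','pics/side14.png')
t=cv2.imread('pics/side14.png');cv2.imwrite('pics/a14.png',cv2.resize(t[190:310,180:360],None,fx=4,fy=4))
"
```

```text
placed t=23.85 pos [0.3626 0.2249 0.1253] yaw z 112.19 downness -1.0000 q6 -1.50 grip 1.000 F [ 0.8 -0.4 -0.1]
  units now axes [ 0.063 -0.034  0.024] turn units -0.00 (about y)
  units after turn [ 0.063 -0.034  0.024]
```

View pics/a14.png

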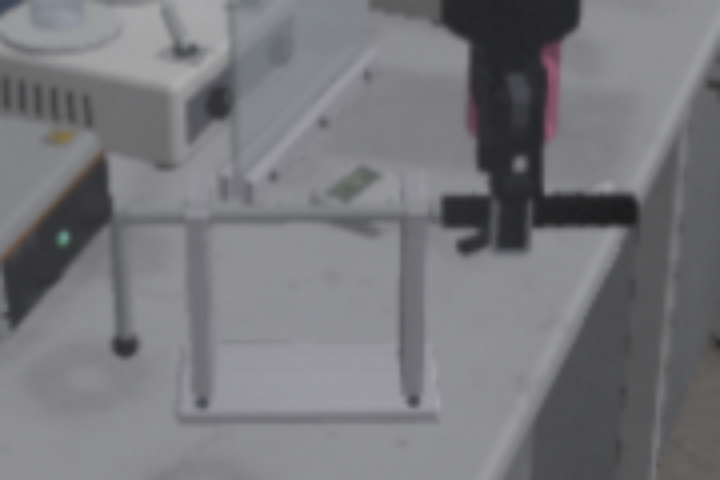

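Seated. Retreat upward and wait for it to settle.

arm_command --pt "0 -0.4 0 0" --pt "0 -0.8 0 0" --pt "0 -1 0 0" --pt "0 -1 0 0" --pt "0 -1 0 0" --pt "0 -1 0 0" --pt "0 -1 0 0" --pt "0 -1 0 0" --pt "0 -1 0 0" --pt "0 -1 0 0"

```text
time: 24.73
eef_pos: [0.3622, 0.2247, 0.311]
tcp_rot: [-0.694, -0.136, 0.136, 0.694]
wrist_force: [-0.4, -0.3, -0.3]
gripper_width: 1.001
```

arm_command --pt "0 0 -1 0" --pt "0 0 -1 0" --pt "0 0 -1 0" --pt "0 0 -1 0" --pt "0 0 0 0" --pt "0 0 0 0" --pt "0 0 0 0" --pt "0 0 0 0"

```text
time: 25.4
eef_pos: [0.3924, 0.1514, 0.3095]
tcp_rot: [-0.694, -0.136, 0.136, 0.694]
wrist_force: [0.6, -1.3, 0.8]
gripper_width: 1.001
```

```bash
python3 -c "
from h import *
to([.3636,.2258,.126],112.2,'end')
snap('side','pics/side15.png');snap('top','pics/top15.png')
t=cv2.imread('pics/side15.png');cv2.imwrite('pics/a15.png',cv2.resize(t[130:310,170:370],None,fx=3.8,fy=3.3))
t=cv2.imread('pics/top15.png');cv2.imwrite('pics/b15.png',cv2.resize(t[110:290,90:310],None,fx=3.5,fy=3.3))
"
```

```text
end t=25.40 pos [0.3924 0.1514 0.3095] yaw z 112.22 downness -1.0000 q6 -1.69 grip 1.001 F [ 0.6 -1.3  0.8]
  units now axes [0.073 9.175 3.983] turn units 0.00 (about y)
  units after turn [0.071 9.175 3.983]
```

View pics/a15.png

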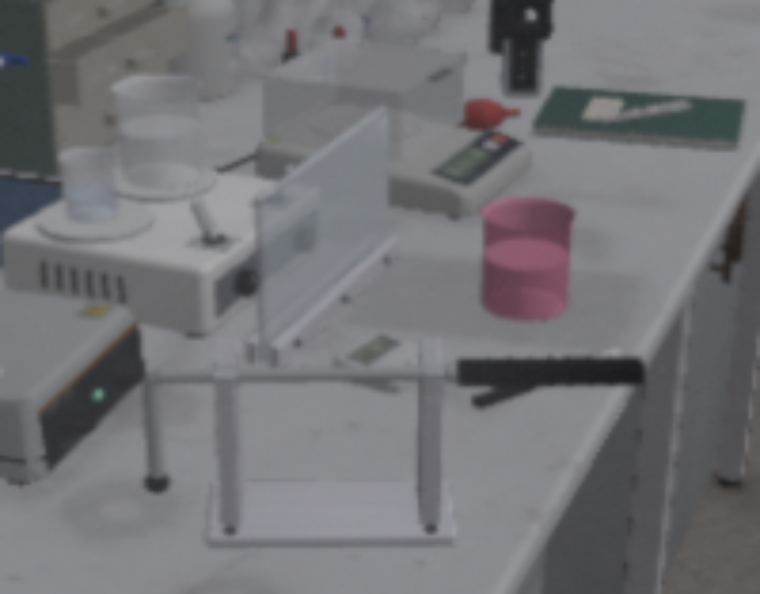

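View pics/b15.png

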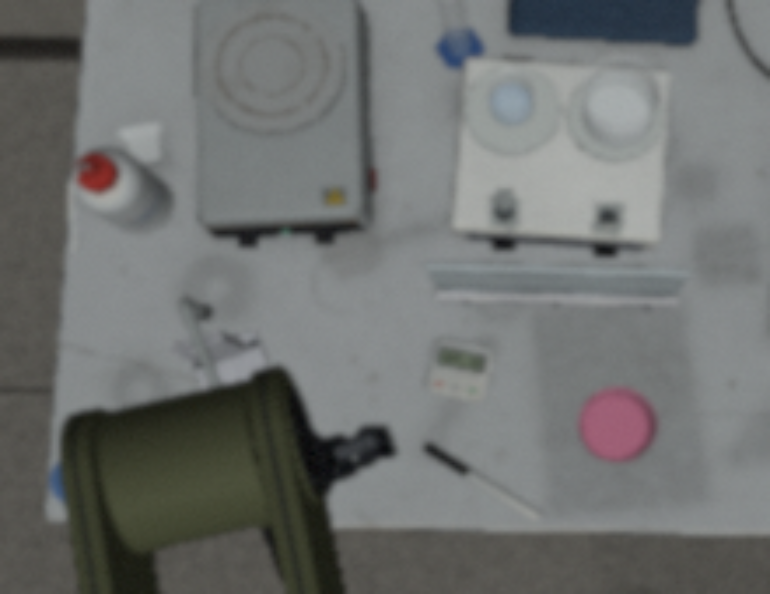

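```bash
python3 -c "
from bench import close_job;print(close_job())"
```

```text
the job is handed in; nothing more can be done
None
```

The right stirring plate, which carries the larger clear beaker, is switched on. The rod is back in the rest with its hook hanging down, and the job is handed in at 25.4 s of the 61 s allowed.

- **Sequence:** I lifted the rod off the bench by its handle, laid its shaft in the two notches and let go so the hook swung down. I then took it again by the square handle, reached over the shield, pulled the right toggle towards the robot, and put the rod back.
- **Hand position:** the grasp point went no further than about x = 0.482 m. I measured the shield sheet at about x = 0.59 m, so the hand stayed on the near side.
- **Final pictures:** the right toggle leans towards the robot and the left one still leans away. The rod lies in both notches with its hook down and the gripper clear of it. The beakers, timer, marker and pink look-alike appear unmoved.
- **Forces:** wrist readings at the end of each move stayed below about 5 N.
- **Limits of the checks:** in the side view the right toggle is partly hidden behind the shield after the pull, so its "on" state rests mainly on the top view. Positions from the two cameras disagreed by about 1–6 mm. No check failed.

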